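Feed a parts tray past a sprung gate into the kit feeder

TASK

With one fingertip press the long red treadle beside the plywood chute and keep it down, so that the red gate sinks into the floor, and meanwhile push the blue parts tray along the chute with the other fingertip, over the sunken gate, until all of it is in the bay between the gate and the yellow end stop. Then let the treadle up, so that the gate stands up again behind the tray, and move clear. Only push: do not lift or tip the tray or let the gate up under it, and leave the other things on the table alone.

Things in the scene. Friction and masses are not known exactly. Their poses are not given: they have to be found in the camera images.
- chute: Fixed plywood feeder. Origin on the table below the gate, on the chute's centre line; x along the chute in the pushing direction, y across it towards the treadle, z up. White chute floor 60 mm above the table, x = -212 to +145 mm, open at the entry (-x). 6 mm guide walls, inner faces at y = -37 and +37 mm, tops 72 mm above the table. Hinge rod and its posts at y = +150 mm, 80 mm high.
- gate_slot (a point): Fixed point on the chute floor (60 mm above the table) where the gate crosses the centre line, in a 14 mm wide slot across the floor. Axes as the chute's. The tray slides over the slot when the gate is down. Nothing stands above chute or treadle.
- end_stop (a point): Fixed point where the face of the yellow end stop meets the chute floor, on the centre line, 138 mm past the gate (+x). The stop is 34 mm higher than the floor. The bay between gate and stop is 25 mm longer than the tray.
- treadle: The swinging part: treadle plate, gate blade and the arms that join them. Origin on the hinge axis at chute x = 0, y = +150 mm, 70 mm above the table; x along the chute.
- treadle_top (a point): Centre of the top of the red treadle plate: 255 mm along the chute, 50 across, 5 thick, covering chute x = -195 to +60, y = +46 to +96 mm. Released it slopes 0.22 rad (higher towards the chute), this point 89 mm above the table; fully pressed it is level, 72 mm above the table (12 above the chute floor), on a hard stop. 2 to 6 N holds it down; fingers slide along it.
- gate (a joint): Angle of gate and treadle about the hinge, rad. 0 = gate up: a red blade 6 mm thick stands some 20 mm out of the floor, y about -10 to +30 mm, and blocks the tray. 0.22 = treadle fully pressed, blade 13 mm below the floor. From 0.15 (treadle centre within 5 mm of its lowest) the blade is clear of the tray. It springs back to 0 when released.
- tray: Loose plywood tray with blue sides, full of printed knobs, 110 mm along the chute, 70 wide, end walls 40 high, 0.25 to 0.5 kg. It stands on the chute floor between the guide walls, on the entry side of the gate. Origin at the centre of its underside, x along its length in the pushing direction (upright flat end face to push at x = -55 mm), z up.
- spool: Bystander: green filament spool with black flanges, 90 mm across, 42 mm high, origin under its centre.
- glue: Bystander: white bottle with orange cap, 42 mm across, 100 mm high, origin under its centre.
- cup: Bystander: yellow printed cup, 68 mm across, 60 mm high, origin under its centre.
- screwdriver: Bystander: screwdriver with red handle lying on the table, 180 mm long, origin under it.
Not all that is in view belongs to the job. Of the things that look like the tray, the largest one is meant.

How it is judged:
By the outcome, as a careful person would: the job done as asked, in the order asked, and still so for the second after the job is handed in, with the robot touching nothing.
It also fails if it takes over 42 s, if anything falls off the work surface, if the arm or the gripper's body presses on something with over 40 N, if the wrist force passes 120 N, or if a joint passes its speed limit or range.

ROBOT

A 6-joint arm with a two-finger parallel gripper is mounted at the origin on the work surface. World frame = base frame: x ahead of the robot, y to its left, z up, the work surface at z = 0. Lengths are in mm, angles in rad, forces in N, time in s.
With the tool pointing down it reaches from about 400 to 925 mm from the base axis. Payload 12.5 kg.
Tool frame: the origin (TCP) lies midway between the tips of the shut fingers; the grasp point (between the pads) lies 19 mm behind it; z points along the fingers, y is the line along which they close (so a half turn about z gives the same grasp; the last joint's range is limited). The gripper opens to 95 mm and grips with 3 to 60 N. Pads are 20 mm wide; open, the fingers measure 119 mm over their backs; the gripper's body (75 mm by 180 mm) begins 59 mm behind the grasp point.
Start: joints at [1.069, 0.491, 1.559, -0, 1.092, -0.106], TCP at [240.952, 576.705, 214.661] pointing down, gripper open.
Joint ranges: [-3.1, 3.1], [-0.84, 2.19], [0.05, 2.79], [-1.13, 4.28], [0.06, 2.93], [-2.69, 2.69]. Speed limits (rad/s): [2.22, 2.22, 2.79, 3.14, 3.14, 3.14].

INTERFACE

Orientations are given as [roll, pitch, yaw] about the fixed x, y, z axes, in that order (R = Rz(yaw) Ry(pitch) Rx(roll)).
In Python, from cell import state, read_camera, camera_info, env gives the robot as it stands.
- The arm moves only by the tool move_arm, never from a script. Its argument "commands" is a list of rows, each a list of 3 entries, a list of its own where there are three numbers: the shift along the world's x, y, z in cm, then the turn, a rotation vector about the world's x, y, z in degrees, then the opening, from 0 (shut) to 1 (fully open). A call has 1 to 10 rows; each row shifts and turns the commanded pose from where the row before left it; what a row does not reach is not made up. A row lasts 1/10 s, in which the tool goes at most 50 mm and 8.59 degrees, less where a joint would pass 70% of its speed; a pose out of reach is approached as far as the arm can. A call with a gripper value outside its range is refused whole. The fingers move at their own pace and stop on an object; the grip force is fixed at half the most. Time passes only in rows, so rows that do not move let the fingers close. It gives the time, the measured TCP pose, the force, the opening and the grip force at its end, in the units of the state.
- state(): the state, without advancing time (a new reading comes with each control period).
- read_camera(name): name is "side" or "top"; returns the picture (384x512x3 uint8, blue, green, red); there is no depth.
- camera_info(name): a dict with "K" (3x3 intrinsics, pixels), "cam_to_world" (4x4, takes a point from camera to world coordinates). Camera axes: x right, y down, z forward; pixel columns grow to the right and rows downward; lengths in mm; the calibration is good to about 2 mm. A picture is of the moment at which its call begins. camera_info takes no time and is no camera call.
- env.job_done(): hands the job in; it is judged then, once.
The state is a dict: "t": time; "joints": joint angles; "qvel": joint speeds; "tau": joint torques, N m; "eef_pos": TCP position; "tcp_rot": TCP orientation; "ft_force": force on the tool from outside, world axes, zero at the start; "moment": the same for the moment, N m; "opening": opening from 0.0 (shut) to 1.0 (fully open); "grip_force": force on a finger pad.
Only numpy, scipy, OpenCV 4.12 (cv2) and the standard library are available. Lean on these libraries where they do the work, as an engineer would, in place of code of your own. Each camera call takes 0.05 s, during which the arm holds its last target. There are 200 camera calls.

## Working session

There is one attempt and no reset: what is moved stays moved. The work goes in short steps, Python scripts to look and compute and a tool call to move; the robot and the scene stay as the last step left them, time stands still between calls to the robot, and variables do not carry over. Pictures are saved under pics/ and viewed, at most 10 in all, crops included, and the job is handed in when it is done.

Besides the shell and the picture viewer there is one more tool, called after ">>>" as a command line: name --argument value ..., lists and objects as JSON in quotes. move_arm: Moves the arm, as the interface text tells. Its arguments: {"type":"object","properties":{"commands":{"type":"array"}},"required":["commands"]}

```bash
mkdir -p pics
python3 - <<'E'
from cell import *
import cv2,numpy as np
print(state())
for n in("top","side"):
    cv2.imwrite(f"pics/{n}0.png",read_camera(n)); c=camera_info(n); print(n,np.round(c["K"],1).tolist(),np.round(c["cam_to_world"],3).tolist())
E
```

```text
{'t': 0.0, 'joints': array([ 1.06937655e+00,  4.91579313e-01,  1.55947053e+00, -4.32147198e-05,
        1.09168763e+00, -1.05607285e-01]), 'qvel': array([ 0.0008495 , -0.00040396, -0.00146059, -0.00069537, -0.00015464,
        0.00047433]), 'tau': array([-3.89990397e-03, -6.12638354e+01, -2.58187115e+01,  6.91193040e-02,
        4.80989506e-02, -1.10467017e-04]), 'eef_pos': array([240.84487329, 576.45805164, 214.04221545]), 'tcp_rot': array([-3.14045017e+00, -8.25643293e-05,  2.74580006e+00]), 'ft_force': array([-1.22984922, -0.15569773, -0.45328971]), 'moment': array([ 0.00176886, -0.02265977,  0.03079625]), 'grip_force': 0.0, 'opening': 1.0027643574446774}
top [[498.5, 0.0, 256.6], [0.0, 498.5, 181.7], [0.0, 0.0, 1.0]] [[-0.008, -0.998, 0.063, 520.625], [-1.0, 0.01, 0.022, -24.41], [-0.022, -0.063, -0.998, 1362.835], [0.0, 0.0, 0.0, 1.0]]
side [[488.6, 0.0, 251.3], [0.0, 488.6, 199.6], [0.0, 0.0, 1.0]] [[0.824, -0.425, 0.376, 126.259], [-0.567, -0.636, 0.523, -690.099], [0.016, -0.644, -0.765, 1057.879], [0.0, 0.0, 0.0, 1.0]]
```

View pics/top0.png

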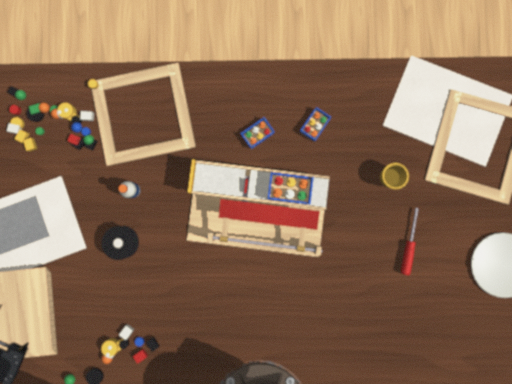

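View pics/side0.png

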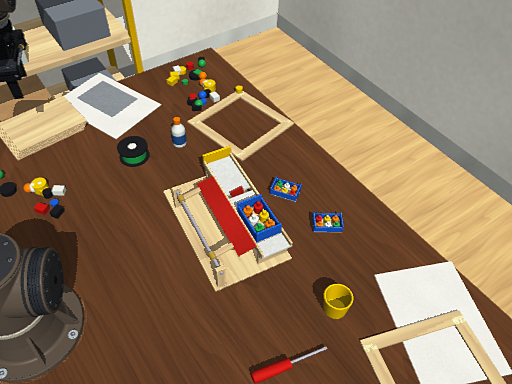

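The top view shows the chute running left (+y) with the yellow stop at px (192,177), the gate near (248,183), the tray at about (291,187) and the treadle at (269,214). The two smaller trays and the bystanders are clear of it. Next I measure these.

```bash
cat > h.py <<'E'
from cell import *
import cv2,numpy as np
def ray(n,uv,z):
    c=camera_info(n);T=np.array(c["cam_to_world"]);d=T[:3,:3]@np.linalg.solve(np.array(c["K"]),[uv[0],uv[1],1.])
    o=T[:3,3];return (o+d*(z-o[2])/d[2])[:2]
def hsv(im,lo,hi): return cv2.inRange(cv2.cvtColor(im,cv2.COLOR_BGR2HSV),np.array(lo),np.array(hi))
def blob(m,x0,x1,y0,y1):
    k=np.zeros_like(m);k[y0:y1,x0:x1]=m[y0:y1,x0:x1]
    c=max(cv2.findContours(k,0,2)[0],key=cv2.contourArea);return c,cv2.minAreaRect(c)
E
python3 - <<'E'
from h import *
im=cv2.imread("pics/top0.png")
red=hsv(im,[0,120,60],[8,255,255])|hsv(im,[172,120,60],[180,255,255])
for nm,m,box,z in (("treadle",red,(210,325,195,232),89),("stop",hsv(im,[20,120,100],[33,255,255]),(180,205,155,200),94),
  ("tray",hsv(im,[100,120,40],[130,255,255]),(240,330,165,210),98),("gate",red,(236,254,165,200),80)):
    c,r=blob(m,*box); P=np.array([ray("top",p,z) for p in cv2.boxPoints(r)])
    print(nm,cv2.contourArea(c),np.round(r[0],1),np.round(P,0).tolist(),"ctr",np.round(P.mean(0),1),[np.round(np.linalg.norm(P[i]-P[i+1]),0) for i in(0,1)])
cv2.imwrite("pics/crop.png",cv2.resize(im[145:270,170:345],None,fx=4.5,fy=4.5,interpolation=2))
E
```

```text
treadle 1776.5 [268.3 214. ] [[510.0, 104.0], [560.0, 98.0], [527.0, -156.0], [477.0, -149.0]] ctr [518.5 -25.6] [np.float64(51.0), np.float64(255.0)]
stop 118.5 [190.9 175.4] [[577.0, 183.0], [662.0, 171.0], [661.0, 159.0], [575.0, 172.0]] ctr [618.8 171.2] [np.float64(86.0), np.float64(12.0)]
tray 2.0 [270.8 195. ] [[577.0, -12.0], [589.0, -28.0], [556.0, -53.0], [544.0, -37.0]] ctr [566.6 -32.6] [np.float64(21.0), np.float64(42.0)]
gate 20.5 [245.7 185.5] [[576.0, 37.0], [610.0, 33.0], [609.0, 26.0], [575.0, 31.0]] ctr [592.4  31.7] [np.float64(34.0), np.float64(6.0)]
```

View pics/crop.png

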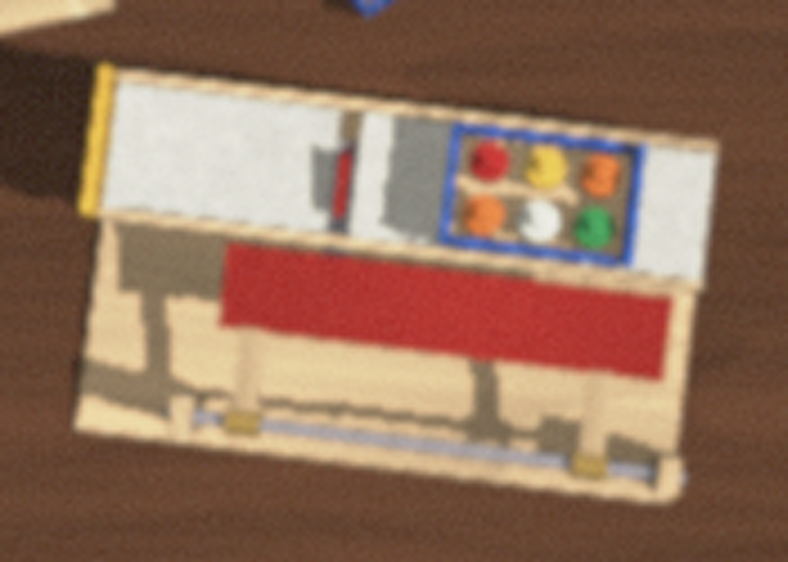

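The crop shows the tray outline with its rear edge mid at about (638,205) and front edge mid at (448,185). The gate is red at (343,190) and the chute is tilted about 7° from world y. I'll convert the tray into chute coordinates.

```bash
cat >> h.py <<'E'
O=np.array([600.,31.]);u=np.array([.129,.9916]);u/=np.linalg.norm(u);v=np.array([-u[1],u[0]])
def ch(p): p=np.asarray(p)[:2]-O;return np.round([p@u,p@v],1)
def wd(x,y): return np.round(O+x*u+y*v,1)
E
python3 - <<'E'
from h import *
f=lambda a,b:(170+(a+.5)/4.5-.5,145+(b+.5)/4.5-.5)
for nm,p,z in(("rear",(639,205),100),("front",(448,185),100),("entry",(711,212),60),("gate",(343,190),78),("stopface",(112,147),94),("treadleR",(668,335),89),("treadleL",(226,285),89)):
    print(nm,ch(ray("top",f(*p),z)))
print("yaw",np.arctan2(u[1],u[0]),"start TCP chute",ch(state()["eef_pos"]))
for x in(-185,6,-40): print(x,wd(x,36))
E
```

```text
rear [-168.4    0.5]
front [-60.5   2.2]
entry [-213.5   -2.7]
gate [-1. 11.]
stopface [131.8   3.2]
treadleR [-193.9   71. ]
treadleL [57.9 73.1]
yaw 1.4414300863952707 start TCP chute [494.6 426.5]
-185 [ 540.4 -147.8]
6 [565.1  41.6]
-40 [559.1  -4. ]
```

>>> move_arm --commands '[[[3,-3.6,0],[0,0,-7.5],0.62],[[3,-3.6,0],[0,0,-7.5],0.62],[[3,-3.6,0],[0,0,-7.5],0.62],[[3,-3.6,0],[0,0,-7.5],0.62],[[3,-3.6,0],[0,0,-7.5],0.62],[[3,-3.6,0],[0,0,-7.5],0.62],[[3,-3.6,0],[0,0,-7.5],0.62],[[3,-3.6,0],[0,0,-7.5],0.62],[[3,-3.6,0],[0,0,-7.5],0.62],[[3,-3.6,0],[0,0,-7.2],0.62]]'

```text
t: 1.1
eef_pos: [541.8, 215.0, 214.5]
tcp_rot: [-3.141, 0.0, 1.437]
ft_force: [0.6, 0.4, -0.1]
opening: 0.62
grip_force: 0.0
```

>>> move_arm --commands '[[[0,-4.5,0],[0,0,0],0.62],[[0,-4.5,0],[0,0,0],0.62],[[0,-4.5,0],[0,0,0],0.62],[[0,-4.5,0],[0,0,0],0.62],[[0,-4.5,0],[0,0,0],0.62],[[0,-4.5,0],[0,0,0],0.62],[[0,-4.5,0],[0,0,0],0.62],[[0,-3.5,0],[0,0,0],0.62],[[0,-1.4,0],[0,0,0],0.62],[[0,0,0],[0,0,0],0.62]]'

```text
t: 2.1
eef_pos: [540.8, -148.5, 214.3]
tcp_rot: [-3.141, -0.0, 1.44]
ft_force: [0.2, 0.6, 0.0]
opening: 0.618
grip_force: 0.0
```

>>> move_arm --commands '[[[0,0,-4],[0,0,0],0.62],[[0,0,-4],[0,0,0],0.62],[[0,0,-1.4],[0,0,0],0.62],[[0,0,0],[0,0,0],0.62]]'

```text
t: 2.5
eef_pos: [540.1, -145.3, 118.7]
tcp_rot: [-3.138, -0.001, 1.443]
ft_force: [0.5, 0.7, 0.3]
opening: 0.62
grip_force: 0.0
```

Run:
```python
from h import *
s=state();print(s["eef_pos"],ch(s["eef_pos"]))
a=read_camera("side")[165:305,150:325];b=read_camera("top")[145:270,210:385]
cv2.imwrite("pics/c1.png",np.vstack([cv2.resize(a,None,fx=4,fy=2.0*2,interpolation=2)[:300*2-20][:560]]))
cv2.imwrite("pics/c1t.png",cv2.resize(b,None,fx=4,fy=4,interpolation=2))
```

```text
[ 540.08971547 -145.29484058  118.67424603] [-182.6   36.7]
```

View pics/c1.png

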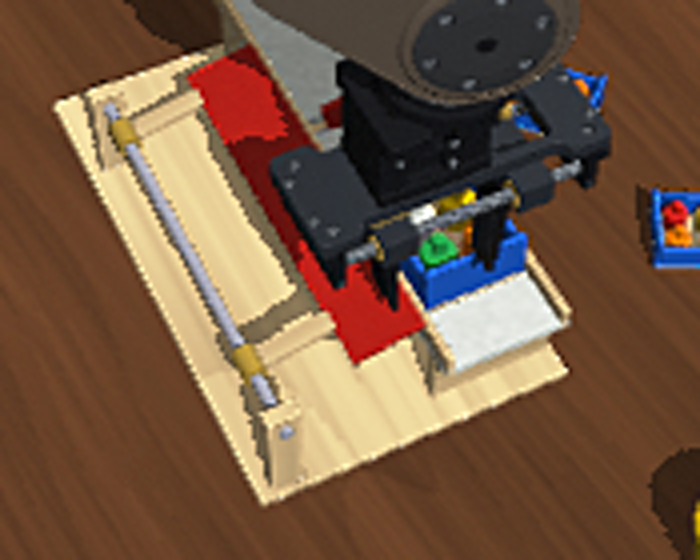

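The finger tips are at crop px (490,262) and (393,300), just behind or above the tray's rear wall, whose top edge runs from (415,285) to (525,232). I'll check the gap by triangulating.

Run:
```python
from h import *
f=lambda a,b:(150+(a+.5)/4-.5,165+(b+.5)/4-.5)
for nm,p,z in(("rear corner R top",(526,240),100),("rear corner L top",(427,283),100),("rear bot L",(432,310),60),("rear bot R",(525,268),60),("entryL",(452,368),60),("entryR",(570,318),60),("tipA",(490,265),118.7),("tipB",(393,303),118.7),("treadle corner",(358,362),78),("treadle cornerR",(425,325),100)):
    print(nm,ch(ray("side",f(*p),z)))
s=state();print(s["eef_pos"],s["t"])
```

```text
rear corner R top [-169.9  -34.1]
rear corner L top [-171.7   35.5]
rear bot L [-166.2   28. ]
rear bot R [-163.7  -39.8]
entryL [-209.7   37. ]
entryR [-209.7  -45.9]
tipA [-188.5    2.4]
tipB [-187.4   66.7]
treadle corner [-191.    91.5]
treadle cornerR [-198.4   50.7]
[ 541.36384871 -146.21262901  121.17896256] 2.6
```

Rear wall is at x≈-170 and the finger fronts at about -173. I'll back off 4 mm, then press down.

>>> move_arm --commands '[[[-0.05,-0.4,0],[0,0,0],0.62],[[0,0,-1.5],[0,0,0],0.62],[[0,0,-1],[0,0,0],0.62],[[0,0,-1],[0,0,0],0.62],[[0,0,-0.5],[0,0,0],0.62],[[0,0,0],[0,0,0],0.62],[[0,0,0],[0,0,0],0.62]]'

```text
t: 3.3
eef_pos: [540.7, -151.4, 81.0]
tcp_rot: [3.141, 0.0, 1.442]
ft_force: [1.1, -0.3, 2.6]
opening: 0.618
grip_force: 1.6
```

>>> move_arm --commands '[[[0,0,-0.4],[0,0,0],0.62],[[0,0,-0.2],[0,0,0],0.62],[[0,0,0],[0,0,0],0.62],[[0,0,0],[0,0,0],0.62]]'

```text
t: 3.7
eef_pos: [540.7, -151.4, 74.8]
tcp_rot: [3.141, 0.0, 1.442]
ft_force: [3.2, -0.2, 3.6]
opening: 0.618
grip_force: 1.9
```

Run:
```python
from h import *
a=read_camera("side")[150:290,150:325]
cv2.imwrite("pics/c2.png",cv2.resize(a,None,fx=4,fy=4,interpolation=2))
for i in range(3):
    s=state();print(np.round(s["eef_pos"],1),ch(s["eef_pos"]),np.round(s["ft_force"],1),np.round(s["moment"],2));read_camera("top")
```

```text
[ 540.7 -151.4   74.8] [-188.5   35.3] [ 3.5 -0.4  4.7] [-0.26 -0.34  0.01]
[ 540.6 -151.4   74.8] [-188.5   35.4] [ 3.2 -0.4  3.3] [-0.26 -0.33  0.02]
[ 540.6 -151.4   74.8] [-188.5   35.4] [ 2.8 -0.6  3.9] [-0.27 -0.43 -0.  ]
```

View pics/c2.png

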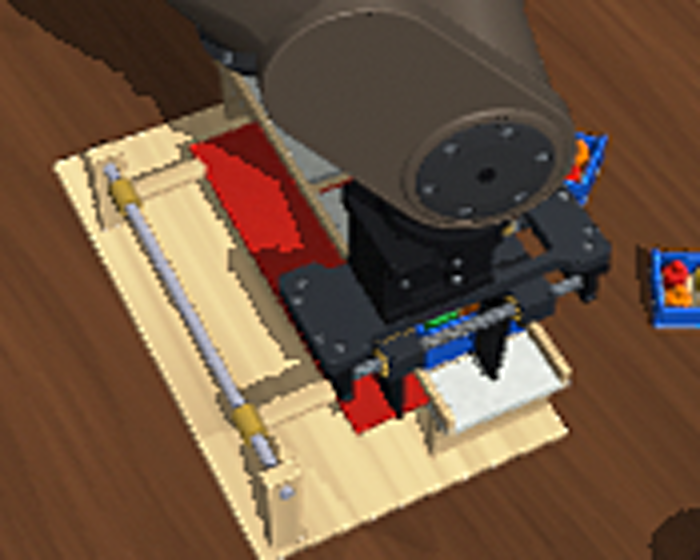

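The fingers straddle the wall: one is behind the tray on the white floor (tip at (490,375)), the other is on the treadle at (397,412). I'll press on to the hard stop.

>>> move_arm --commands '[[[0,0,-0.1],[0,0,0],0.62],[[0,0,-0.1],[0,0,0],0.62],[[0,0,0],[0,0,0],0.62]]'

```text
t: 4.2
eef_pos: [540.4, -151.3, 72.5]
tcp_rot: [-3.142, -0.0, 1.442]
ft_force: [3.6, -2.0, 4.5]
opening: 0.621
grip_force: 2.0
```

>>> move_arm --commands '[[[0,0,-0.1],[0,0,0],0.62],[[0,0,0],[0,0,0],0.62]]'

```text
t: 4.4
eef_pos: [540.5, -151.3, 72.0]
tcp_rot: [3.141, 0.0, 1.442]
ft_force: [2.7, -0.8, 9.2]
opening: 0.621
grip_force: 4.7
```

The treadle is on its stop at z≈72. Now I push along the chute.

>>> move_arm --commands '[[[0.05,0.4,0],[0,0,0],0.62],[[0.07,0.5,0],[0,0,0],0.62],[[0.1,0.8,0],[0,0,0],0.62],[[0.1,0.8,0],[0,0,0],0.62],[[0.1,0.8,0],[0,0,0],0.62],[[0.1,0.8,0],[0,0,0],0.62],[[0.1,0.8,0],[0,0,0],0.62]]'

```text
t: 5.1
eef_pos: [546.6, -103.2, 72.1]
tcp_rot: [3.141, 0.002, 1.443]
ft_force: [-1.1, -10.3, 9.6]
opening: 0.621
grip_force: 6.3
```

Run:
```python
from h import *
s=state();print(np.round(s["eef_pos"],1),ch(s["eef_pos"]),np.round(s["ft_force"],1),np.round(s["moment"],2))
a=read_camera("side")[130:270,150:325]
cv2.imwrite("pics/c3.png",cv2.resize(a,None,fx=4,fy=4,interpolation=2))
```

```text
[ 546.6 -103.2   72.1] [-140.    35.7] [ -1.1 -10.3   9.6] [-1.98  0.47  0.11]
```

View pics/c3.png

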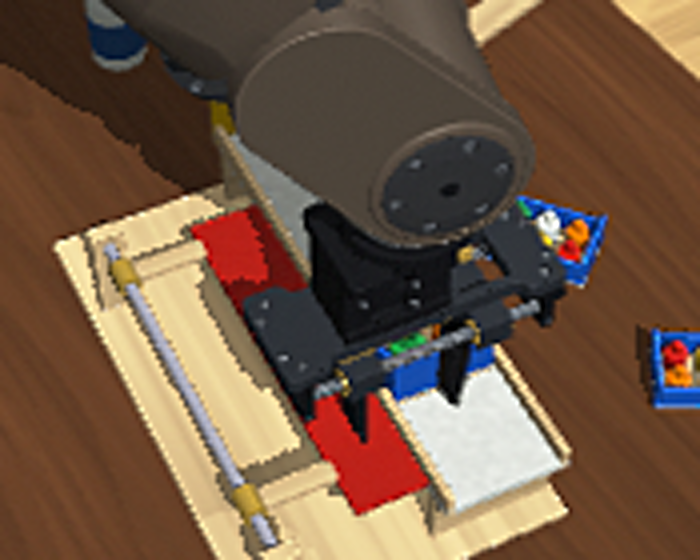

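The tray moves with the finger and the treadle is flat. I carry on.

>>> move_arm --commands '[[[0.1,0.8,0],[0,0,0],0.62],[[0.1,0.8,0],[0,0,0],0.62],[[0.1,0.8,0],[0,0,0],0.62],[[0.1,0.8,0],[0,0,0],0.62],[[0.11,0.8,0],[0,0,0],0.62],[[0.1,0.8,0],[0,0,0],0.62]]'

```text
t: 5.75
eef_pos: [552.6, -55.2, 72.1]
tcp_rot: [3.141, 0.002, 1.443]
ft_force: [-0.1, -10.7, 9.4]
opening: 0.623
grip_force: 6.6
```

>>> move_arm --commands '[[[0.1,0.8,0],[0,0,0],0.62],[[0.1,0.8,0],[0,0,0],0.62],[[0.1,0.8,0],[0,0,0],0.62],[[0.11,0.8,0],[0,0,0],0.62],[[0.1,0.8,0],[0,0,0],0.62],[[0.1,0.8,0],[0,0,0],0.62]]'

```text
t: 6.35
eef_pos: [558.6, -7.3, 72.1]
tcp_rot: [-3.141, 0.002, 1.443]
ft_force: [-0.8, -11.6, 10.2]
opening: 0.619
grip_force: 6.8
```

Run:
```python
from h import *
s=state();print(np.round(s["eef_pos"],1),ch(s["eef_pos"]),np.round(s["ft_force"],1),np.round(s["moment"],2))
a=read_camera("side")[130:270,150:325]
cv2.imwrite("pics/c4.png",cv2.resize(a,None,fx=4,fy=4,interpolation=2))
```

```text
[558.6  -7.3  72.1] [-43.3  36.1] [ -0.8 -11.6  10.2] [-2.22  0.42  0.15]
```

View pics/c4.png

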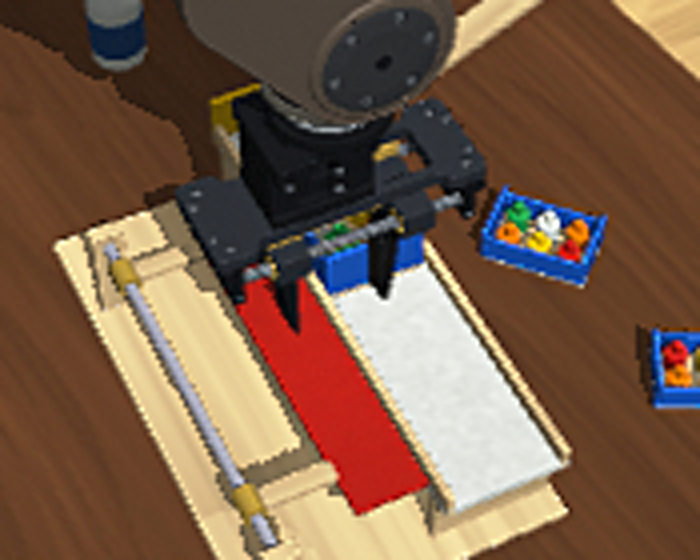

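The tray is over the gate, square in the chute, with its rear at about -33 mm. About 48 mm remain.

>>> move_arm --commands '[[[0.1,0.8,0],[0,0,0],0.62],[[0.1,0.8,0],[0,0,0],0.62],[[0.1,0.8,0],[0,0,0],0.62],[[0.1,0.8,0],[0,0,0],0.62],[[0.1,0.8,0],[0,0,0],0.62],[[0.06,0.5,0],[0,0,0],0.62],[[0.03,0.2,0],[0,0,0],0.62],[[0,0,0],[0,0,0],0.62]]'

```text
t: 7.2
eef_pos: [564.4, 39.9, 72.1]
tcp_rot: [-3.141, 0.001, 1.443]
ft_force: [-0.5, -7.4, 11.1]
opening: 0.619
grip_force: 5.7
```

Run:
```python
from h import *
s=state();print(np.round(s["eef_pos"],1),ch(s["eef_pos"]),np.round(s["ft_force"],1),np.round(s["moment"],2))
```

```text
[564.4  39.9  72.1] [ 4.2 36.5] [-0.5 -7.4 11.1] [-1.45  0.39  0.16]
```

Rear is at about +14. I back off 80 mm with the treadle still pressed and check before releasing.

>>> move_arm --commands '[[[-0.06,-0.5,0],[0,0,0],0.62],[[-0.13,-1,0],[0,0,0],0.62],[[-0.13,-1,0],[0,0,0],0.62],[[-0.13,-1,0],[0,0,0],0.62],[[-0.13,-1,0],[0,0,0],0.62],[[-0.13,-1,0],[0,0,0],0.62],[[-0.13,-1,0],[0,0,0],0.62],[[-0.13,-1,0],[0,0,0],0.62],[[-0.06,-0.5,0],[0,0,0],0.62],[[0,0,0],[0,0,0],0.62]]'

```text
t: 8.2
eef_pos: [553.6, -39.0, 72.0]
tcp_rot: [-3.14, -0.001, 1.441]
ft_force: [-1.4, 2.8, 11.8]
opening: 0.618
grip_force: 6.0
```

Run:
```python
from h import *
s=state();print(np.round(s["eef_pos"],1),ch(s["eef_pos"]),np.round(s["ft_force"],1))
a=read_camera("side")[130:270,150:325];b=read_camera("top")[150:250,170:345]
cv2.imwrite("pics/c5.png",cv2.resize(np.hstack([a[:100],b]),None,fx=2.28,fy=2.28,interpolation=2))
```

```text
[553.6 -39.   72. ] [-75.4  37. ] [-1.4  2.8 11.8]
```

View pics/c5.png

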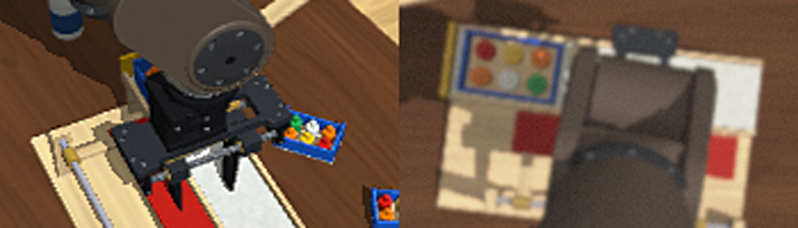

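The top view (right) shows the tray next to the yellow stop, with its rear edge at crop (562,72) and front at (461,65). I'll convert these to chute x.

Run:
```python
from h import *
f=lambda a,b:((a-399)/2.28+170,b/2.28+150)
print(ch(ray("top",f(563,73),100)),ch(ray("top",f(459,65),100)))
im=read_camera("top");c,r=blob(hsv(im,[100,90,30],[132,255,255]),195,246,155,200);print(r)
for p in cv2.boxPoints(r):print(ch(ray("top",p,100)))
```

```text
[9.3 1.1] [125.8   6.1]
((200.14743041992188, 176.20359802246094), (5.727155685424805, 25.633960723876953), 9.090276718139648)
[125.2  31.4]
[123.2 -33.9]
[108.5 -33.4]
[110.5  32. ]
```

Rear is about 9–14 mm past the gate and the front is clear of the stop. I release gently.

>>> move_arm --commands '[[[0,0,0.5],[0,0,0],0.62],[[0,0,0.5],[0,0,0],0.62],[[0,0,0.5],[0,0,0],0.62],[[0,0,0.5],[0,0,0],0.62],[[0,0,1],[0,0,0],0.62],[[0,0,3],[0,0,0],0.62],[[0,0,4],[0,0,0],0.62],[[0,0,4],[0,0,0],0.62],[[0,-3,3],[0,0,0],0.62],[[0,-4,0],[0,0,0],0.62]]'

```text
t: 9.35
eef_pos: [556.0, -109.4, 246.8]
tcp_rot: [3.134, 0.001, 1.445]
ft_force: [0.2, -0.1, -0.4]
opening: 0.617
grip_force: 0.0
```

>>> move_arm --commands '[[[0,-4,0],[0,0,0],0.62],[[0,-4,0],[0,0,0],0.62],[[0,-4,0],[0,0,0],0.62],[[0,-4,0],[0,0,0],0.62],[[0,-4,0],[0,0,0],0.62],[[0,-4,0],[0,0,0],0.62],[[0,-2,0],[0,0,0],0.62],[[0,0,0],[0,0,0],0.62],[[0,0,0],[0,0,0],0.62]]'

```text
t: 10.25
eef_pos: [554.4, -368.7, 241.7]
tcp_rot: [-3.141, -0.0, 1.442]
ft_force: [0.0, 0.5, 0.0]
opening: 0.623
grip_force: 0.0
```

Run:
```python
from h import *
s=state();print(np.round(s["eef_pos"],1),np.round(s["ft_force"],1),s["t"])
a=read_camera("side")[140:240,150:325];b=read_camera("top")[150:250,170:345]
cv2.imwrite("pics/c6.png",cv2.resize(np.hstack([a,b]),None,fx=2.28,fy=2.28,interpolation=2))
```

```text
[ 554.4 -368.7  241.7] [0.  0.5 0. ] 10.25
```

View pics/c6.png

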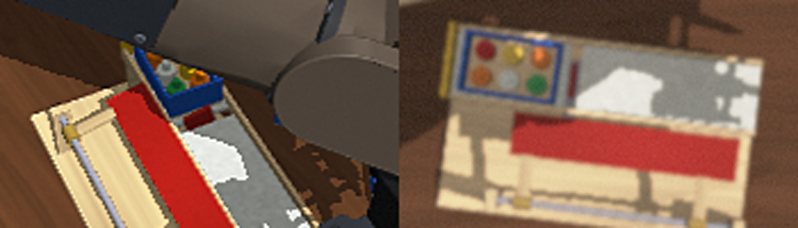

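The tray lies fully in the bay. The red gate is standing behind it (top crop (573,80), side crop (205,115)), and the treadle is up and the arm clear.

```bash
python3 -c "
from cell import env
print(env.job_done())"
```

```text
the job is handed in; nothing more can be done
None
```

The job is handed in at about 10 s: the blue tray is in the bay, the gate is standing up behind it, the treadle is released and the arm is clear of everything.

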